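# Sort blood-gas syringes by plunger and colour

### The job

Sort the five blood-gas syringes on the bench. Those with the plunger drawn out hold samples: lay each one flat along the middle of a lane of its own in the tray of its colour (red caps in the red tray, blue in the blue, tip either way). Those with the plunger pushed right in are empty: whatever their colour, put them in the yellow sharps bin, and leave the rack of purple-capped tubes where it stands.

Things in the scene. Friction and masses are not known exactly. Their poses are not given: they have to be found in the camera images.
- red_drawn_a_center (a point): Centre of the barrel (7 mm up) of a loose 26 g syringe lying flat, red cap and plunger, plunger DRAWN OUT 28 to 34 mm. White barrel 14 mm across, 70 mm long, along its x axis; coloured cap ends at x = +50 mm; 26 mm wide flange at x = -34 mm stops rolling; 14 mm thumb disc ends at x = -42 mm pushed in, -70 to -76 mm drawn. Pinch it across the barrel's middle.
- red_drawn_b_center (a point): Centre of the barrel of a second syringe like it: red, plunger DRAWN OUT 28 to 34 mm. The plunger is held by 3 N of friction.
- blue_drawn_center (a point): Centre of the barrel of a like syringe with blue cap and plunger, plunger DRAWN OUT 28 to 34 mm.
- red_pushed_center (a point): Centre of the barrel of a like syringe, red cap and thumb disc, plunger PUSHED RIGHT IN (92 mm long in all).
- blue_pushed_center (a point): Centre of the barrel of a like syringe, blue cap and thumb disc, plunger PUSHED RIGHT IN.
- red_tray: Fixed red sample tray, 124 (x) x 116 (y) mm; origin at the centre of its underside, on the bench. Two lanes, 52 mm wide, run along x, centred at y = +28 and -28 mm, floor 4 mm up. Their 4 mm walls (tops 12 mm up) stand only at |x| from 34 to 62 mm: the middle 68 mm is clear for fingers, the ends are open and a plunger may stick out.
- blue_tray: Fixed blue sample tray, the same shape and frame as the red one.
- sharps_bin: Fixed yellow open-topped sharps bin, 150 (x) x 120 (y) x 85 mm high, 3 mm walls and floor, rim 4 mm wider all round; origin at the centre of its underside, on the bench. Syringes may be let fall into it from just over the rim.
- tube_rack: Bystander: loose white rack of ten purple-capped tubes, 50 (x) x 112 (y) x 90 mm high, 350 g; origin at the centre of its underside.
Mind the look-alikes: they are no part of the job. Leave any pink look-alike of the part that bears blue_pushed_center alone.

How it is judged:
By the outcome, as a careful person would: the job done as asked, in the order asked, and still so for the second after the job is handed in, with the robot touching nothing.
It also fails if it takes over 112 s, if anything falls off the work surface, if the arm or the gripper's body presses on something with over 40 N, if the wrist force passes 120 N, or if a joint passes its speed limit or range.

### The arm

A 6-joint arm with a two-finger parallel gripper is mounted at the origin on the work surface. World frame = base frame: x ahead of the robot, y to its left, z up, the work surface at z = 0. Lengths are in m, angles in degrees, forces in N, time in s.
With the tool pointing down it reaches from about 0.25 to 0.725 m from the base axis. Payload 9.7 kg.
Tool frame: the origin (TCP) lies midway between the tips of the shut fingers; the grasp point (between the pads) lies 19 mm behind it; z points along the fingers, x is the direction in which the jaws open and shut, and the axes are right-handed (so a half turn about z gives the same grasp; the last joint's range is limited). The gripper opens to 85 mm and grips with 20 to 120 N. Pads are 22 mm wide; open, the fingers measure 114 mm over their backs; the gripper's body (76 mm by 85 mm) begins 54 mm behind the grasp point. The pads swing forward as they close: fully open they stand 13 mm farther back than shut.
Start: joints at [-65.718, 4.979, 10.078, 95.1, 0, 90], TCP at [0.226, -0.501, 0.231] pointing down, gripper open.
Joint ranges: [-179.16, 179.16], [-48.56, 103.87], [-65.8, 70.77], [-126.05, 130.52], [-82.76, 87.17], [-180, 180]. Speed limits (degrees/s): [127.2, 127.2, 147.25, 180, 180, 180].

### API

Orientations are given as [roll, pitch, yaw] about the fixed x, y, z axes, in that order (R = Rz(yaw) Ry(pitch) Rx(roll)).
In Python, from workcell import bot, optics gives the robot as it stands.
- The arm moves only by the shell command python3 -m creep 'ROWS' [FORCE]. ROWS is JSON, a list of rows, each a list of 7 numbers: the shift along the tool's x, y, z in m, then the turn, a rotation vector about the tool's x, y, z in rad, then the opening, from 0 (shut) to 1 (fully open). A call has 1 to 8 rows; each row is the pose to reach, as a shift and turn from the pose commanded when the call began, along the tool's axes at that moment; what a row does not reach only later rows make up. A row lasts 1/10 s, in which the tool goes at most 50 mm and 8.59 degrees, less where a joint would pass 70% of its speed; a pose out of reach is approached as far as the arm can. A call with a gripper value outside its range is refused whole. The fingers move at their own pace and stop on an object; FORCE is the grip in N (left out, the last holds). Time passes only in rows, so rows that repeat a pose let the fingers close. It gives the time, the measured TCP pose, the force and the opening at its end, in the units of the state.
- bot.get_obs(): the state, without advancing time (a new reading comes with each control period).
- optics.camera(name): name is "scene" or "top"; returns the picture (480x640x3 uint8, red, green, blue); there is no depth.
- optics.camera_params(name): a dict with "camera_matrix" (3x3 intrinsics, pixels), "D" ([k1, k2, p1, p2, k3] as OpenCV has them; the pictures are not rectified), "R" (3x3) and "t" (3): a world point X has camera coordinates R X + t. Camera axes: x right, y down, z forward; pixel columns grow to the right and rows downward; lengths in m; the calibration is good to about 2 mm. A picture is of the moment at which its call begins. camera_params takes no time and is no camera call.
- bot.job_done(): hands the job in, once; it reports no verdict.
The state is a dict: "time": time; "q": joint angles; "qd": joint speeds; "joint_efforts": joint torques, N m; "ee_pos": TCP position; "tcp_rot": TCP orientation; "wrist_force": force on the tool from outside, world axes, zero at the start; "torque": the same for the moment, N m; "opening": finger opening in m.
Only numpy, scipy, OpenCV 4.12 (cv2) and the standard library are available. Lean on these libraries where they do the work, as an engineer would, in place of code of your own. Each camera call takes 0.05 s, during which the arm holds its last target.

## Working session

There is one attempt and no reset: what is moved stays moved. The work goes in short steps, Python scripts to look and compute and a shell command to move; the robot and the scene stay as the last step left them, time stands still between calls to the robot, and variables do not carry over. Pictures are saved under pics/ and viewed, and the job is handed in when it is done.

```bash
mkdir -p pics; ls
python3 - <<'E'
from workcell import bot, optics
import cv2
for n in ("top","scene"):
    im=optics.camera(n); cv2.imwrite(f"pics/{n}0.png",im[:,:,::-1])
    p=optics.camera_params(n); print(n,p)
print(bot.get_obs())
E
```

```text
pics
top {'camera_matrix': array([[464.21235379,   0.        , 324.28003735],
       [  0.        , 464.21235379, 241.29118059],
       [  0.        ,   0.        ,   1.        ]]), 'D': array([-0.09545583,  0.        ,  0.        ,  0.        ,  0.        ]), 'R': array([[-0.01943867, -0.99980068,  0.00455356],
       [-0.9912357 ,  0.01867652, -0.13077836],
       [ 0.13066725, -0.00705581, -0.99140117]]), 't': array([-0.00517735,  0.45472641,  0.9721327 ])}
scene {'camera_matrix': array([[559.55466055,   0.        , 319.7197575 ],
       [  0.        , 559.55466055, 235.9979972 ],
       [  0.        ,   0.        ,   1.        ]]), 'D': array([-0.07650461,  0.        ,  0.        ,  0.        ,  0.        ]), 'R': array([[ 0.77851248,  0.62755767,  0.00947019],
       [ 0.46314053, -0.56423183, -0.68347882],
       [-0.42357899,  0.53648282, -0.72990891]]), 't': array([-0.37613883, -0.18352855,  1.38228691])}
{'time': 0.1, 'q': array([-6.57193815e+01,  5.00579915e+00,  1.00375459e+01,  9.51013454e+01,
        1.25170790e-03,  9.00005248e+01]), 'qd': array([ 0.0295619 , -0.06509505,  0.10765501,  0.00789342,  0.01590135,
        0.06484275]), 'joint_efforts': array([ 1.44477108e-04, -5.21564233e+01,  4.65653121e+01,  1.60316663e-02,
       -1.99488034e-05, -1.51923376e-05]), 'ee_pos': array([ 0.22607418, -0.5011356 ,  0.23066164]), 'tcp_rot': array([-1.79998749e+02,  6.95986870e-02, -6.57199063e+01]), 'wrist_force': array([-0.92534963, -0.28559041,  0.07417009]), 'torque': array([-0.02173358, -0.01437325, -0.04938508]), 'opening': 0.08515212523218535}
```

View pics/top0.png

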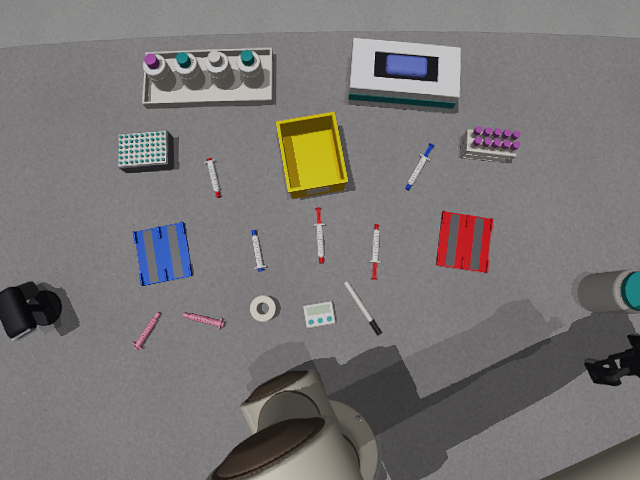

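View pics/scene0.png

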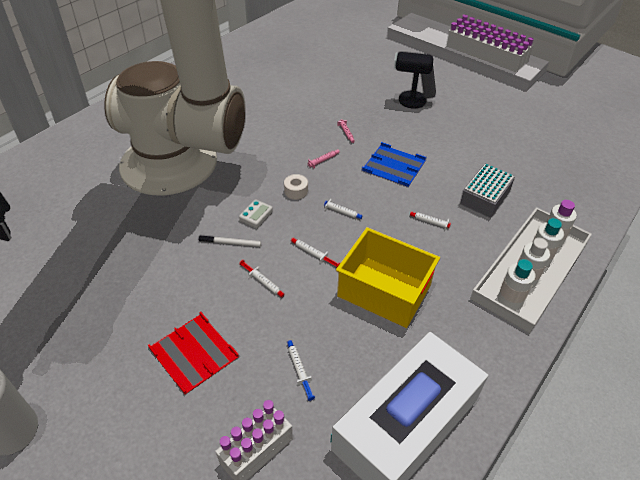

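The top view shows five candidates: red at (213,177), (320,235) and (376,250), and blue at (258,250) and (420,167). Pink look-alikes lie at (147,330) and (203,320). I'll enlarge crops of the five and read them more closely.

Run:
```python
import cv2,numpy as np
im=cv2.imread("pics/top0.png")
cs=[(213,177),(320,235),(376,250),(258,250),(420,167)]
t=[]
for u,v in cs:
    c=im[v-40:v+40,u-25:u+25]; c=cv2.resize(c,None,fx=5,fy=5,interpolation=cv2.INTER_CUBIC)[:, :]
    for k in range(0,80,10): cv2.putText(c,str(v-40+k),(0,k*5+6),0,.35,(0,255,255)); cv2.line(c,(0,k*5),(6,k*5),(0,255,255))
    for k in range(0,50,10): cv2.putText(c,str(u-25+k),(k*5,398),0,.3,(0,255,255)); cv2.line(c,(k*5,385),(k*5,380),(0,255,255))
    t.append(c)
cv2.imwrite("pics/crop0a.png",np.hstack(t[:3])); cv2.imwrite("pics/crop0b.png",np.hstack(t[3:]))
c=[cv2.resize(im[y:y+80,x:x+80],None,fx=5,fy=5,interpolation=cv2.INTER_CUBIC) for x,y in ((123,213),(425,202))]
cv2.imwrite("pics/crop0c.png",np.hstack(c))
```

```text
(no output)
```

View pics/crop0a.png

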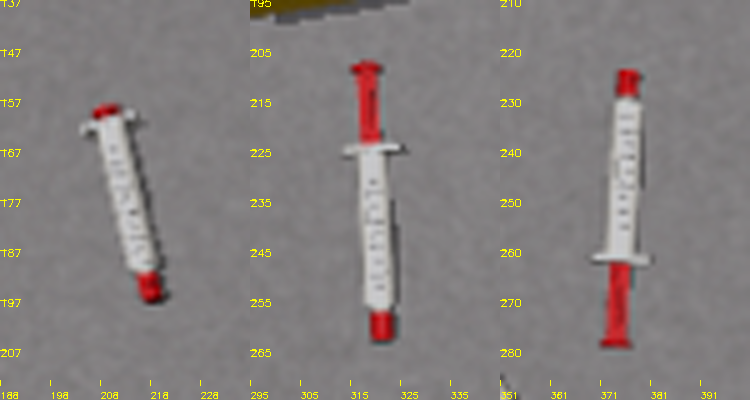

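View pics/crop0b.png

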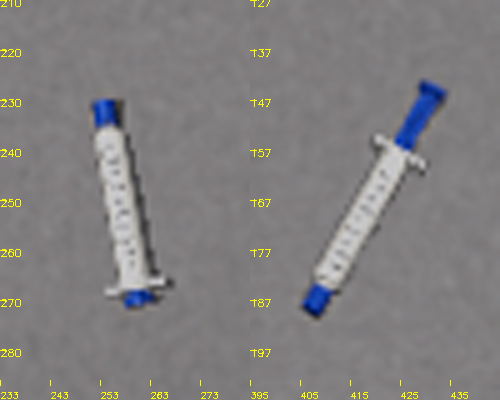

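View pics/crop0c.png

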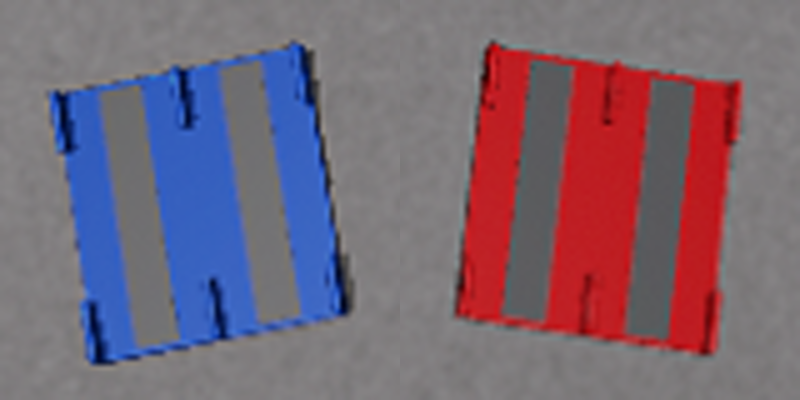

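Pushed in (bin): red (213,177) and blue (258,250). Drawn out: red (320,235), red (376,250) and blue (420,167). Next I'll compute poses and check them against the stated sizes.

```bash
cat > h.py <<'E'
import numpy as np,cv2
from workcell import bot,optics
from scipy.spatial.transform import Rotation as Ro
def w(n,u,v,z):
    p=optics.camera_params(n)
    x,y=cv2.undistortPoints(np.array([[[u,v]]],float),p["camera_matrix"],p["D"])[0,0]
    d=p["R"].T@np.array([x,y,1]); c=-p["R"].T@p["t"]
    return c+d*(z-c[2])/d[2]
def proj(n,X):
    p=optics.camera_params(n)
    return cv2.projectPoints(np.array(X,float).reshape(-1,1,3),cv2.Rodrigues(p["R"])[0],p["t"],p["camera_matrix"],p["D"])[0].reshape(-1,2)
E
python3 - <<'E'
from h import *
S={'RP':((218.4,197),(210,161.6)),'RA':((321.4,263.2),(319.6,224.8)),'RB':((376.6,224),(375.2,261.8)),'BP':((253.8,230),(260.6,267.4)),'BD':((408,189.4),(425,157))}
for k,(c,f) in S.items():
    C=w('top',*c,.007);F=w('top',*f,.010); d=(C-F)[:2]; L=np.hypot(*d); d/=L
    m=(C+F)[:2]/2 - d*.008   # midpoint at x=+8mm
    print(k,'center',m.round(4),'axis yaw',np.degrees(np.arctan2(d[1],d[0])).round(1),'len',L.round(4),'reach',np.hypot(*m).round(3))
for k,u0,v0,P in (('blue',123,213,[(122,87),(157,345),(243,65),(280,320)]),('red',425,202,[(151,63),(125,317),(272,83),(248,338)])):
    Q=np.array([w('top',u0+a/5,v0+b/5,.004)[:2] for a,b in P]); print(k,Q.round(4).tolist())
    for i in (0,2):
        d=Q[i]-Q[i+1]; print(' lane mid',((Q[i]+Q[i+1])/2).round(4),'len',np.hypot(*d).round(4),'yaw',np.degrees(np.arctan2(d[1],d[0])).round(1))
B=np.array([w('top',*p,.085)[:2] for p in [(277,121),(336,113),(348,184),(288,195)]]);print('bin',B.round(3).tolist(),B.mean(0).round(3))
E
```

```text
RP center [0.6112 0.2338] axis yaw -166.4 len 0.0845 reach 0.654
RA center [ 0.4597 -0.0054] axis yaw -178.4 len 0.085 reach 0.46
RB center [ 0.4439 -0.1273] axis yaw -4.3 len 0.0847 reach 0.462
BP center [0.4361 0.1327] axis yaw 10.4 len 0.085 reach 0.456
BD center [ 0.6161 -0.2299] axis yaw 150.5 len 0.0855 reach 0.658
blue [[0.4902, 0.3834], [0.3741, 0.3641], [0.499, 0.328], [0.3844, 0.3087]]
 lane mid [0.4321 0.3737] len 0.1177 yaw 9.4
 lane mid [0.4417 0.3183] len 0.1163 yaw 9.5
red [[0.513, -0.3101], [0.3988, -0.2919], [0.503, -0.3653], [0.3882, -0.347]]
 lane mid [ 0.4559 -0.301 ] len 0.1157 yaw -9.1
 lane mid [ 0.4456 -0.3561] len 0.1163 yaw -9.0
bin [[0.707, 0.082], [0.723, -0.044], [0.566, -0.065], [0.545, 0.06]] [0.635 0.008]
```

Sizes agree with the task: cap to flange measures 84–85 mm (84 stated), lane pitch is 56 mm, and the bin rim is 157×127 mm. Next is a helper that converts a target into tool-axis shift and turn. I'll start with the right-hand red drawn syringe, RB (376,250).

```bash
cat >> h.py <<'E'
def go(x,y,z,psi):
    o=bot.get_obs(); R=Ro.from_euler('xyz',o["tcp_rot"],degrees=True); T=Ro.from_euler('xyz',[180,0,psi],degrees=True)
    s=R.inv().apply(np.array([x,y,z])-o["ee_pos"]); r=(R.inv()*T).as_rotvec()
    print('shift',s.round(4),'rv',r.round(4),'rows>=',max(np.linalg.norm(s)/.05,np.degrees(np.linalg.norm(r))/8.59).round(1))
def st():
    o=bot.get_obs(); print('t',round(o["time"],2),'p',o["ee_pos"].round(4),'rot',o["tcp_rot"].round(2),'q',o["q"].round(1),'F',o["wrist_force"].round(1),'op',round(o["opening"],4))
E
python3 -c "
from h import *
go(.4439,-.1273,.15,-94.3)"
```

```text
shift [-0.2511 -0.3523  0.081 ] rv [3.000e-04 1.200e-03 4.988e-01] rows>= 8.8
```

```bash
python3 -m creep '[[-0.251,-0.352,0.081,0,0.001,0.499,0.5],[-0.251,-0.352,0.081,0,0.001,0.499,0.5],[-0.251,-0.352,0.081,0,0.001,0.499,0.5],[-0.251,-0.352,0.081,0,0.001,0.499,0.5],[-0.251,-0.352,0.081,0,0.001,0.499,0.5],[-0.251,-0.352,0.081,0,0.001,0.499,0.5],[-0.251,-0.352,0.081,0,0.001,0.499,0.5],[-0.251,-0.352,0.081,0,0.001,0.499,0.5]]' 30; python3 -c "
from h import *
st();go(.4439,-.1273,.05,-94.3)"
```

```text
time: 0.9
ee_pos: [0.4202, -0.1673, 0.1588]
tcp_rot: [-180.0, -0.1, -94.3]
wrist_force: [2.1, -0.9, 0.5]
opening: 0.0426
t 0.9 p [ 0.4202 -0.1673  0.1588] rot [-1.7998e+02 -6.0000e-02 -9.4320e+01] q [-2.170e+01 -9.300e+00 -1.180e+01  8.750e+01 -1.000e-01  1.626e+02] F [ 2.1 -0.9  0.5] op 0.0426
shift [-0.0417 -0.0206  0.1088] rv [-0.0003 -0.001  -0.0003] rows>= 2.4
```

```bash
python3 -m creep '[[-0.042,-0.021,0.1,0,0,0,0.5],[-0.042,-0.021,0.1,0,0,0,0.5],[-0.042,-0.021,0.1,0,0,0,0.5],[-0.042,-0.021,0.1,0,0,0,0.5],[-0.042,-0.021,0.1,0,0,0,0.5]]'
python3 - <<'E'
from h import *
st();go(.4439,-.1273,.003,-94.3)
for n in("top","scene"): cv2.imwrite(f"pics/{n}1.png",optics.camera(n)[:,:,::-1])
a=cv2.imread("pics/scene1.png")[180:330,190:390]; cv2.imwrite("pics/s1c.png",cv2.resize(a,None,fx=4,fy=4))
E
```

```text
time: 1.4
ee_pos: [0.4443, -0.1298, 0.0609]
tcp_rot: [-179.9, -0.1, -94.3]
wrist_force: [-0.1, 0.8, -0.2]
opening: 0.0427
t 1.4 p [ 0.4443 -0.1298  0.0609] rot [-1.799e+02 -9.000e-02 -9.433e+01] q [-1.620e+01 -6.900e+00 -2.050e+01  7.630e+01 -1.000e-01  1.681e+02] F [-0.1  0.8 -0.2] op 0.0427
shift [-0.0025  0.0007  0.0579] rv [-0.0017 -0.0015 -0.0006] rows>= 1.2
```

View pics/s1c.png

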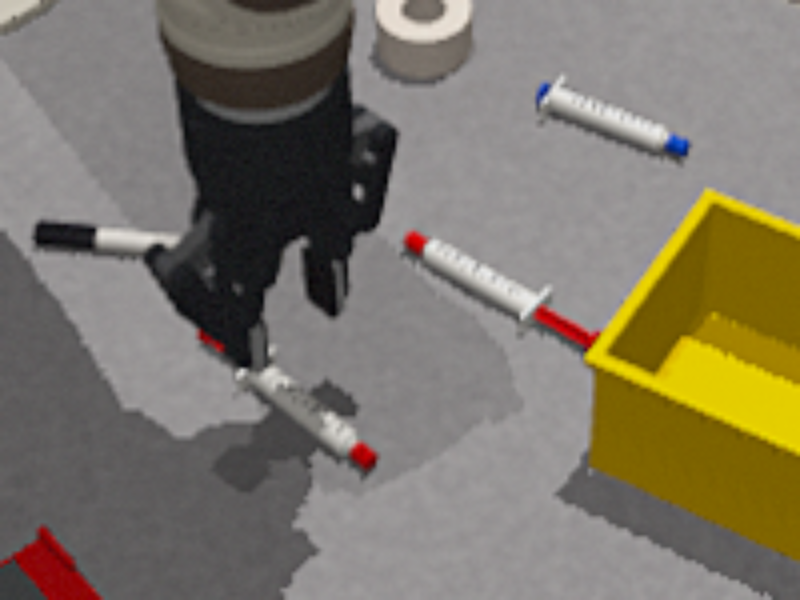

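The crop shows the gripper above RB's barrel with the jaws across it (about (265,280) in the full scene image). I'll descend and close.

```bash
python3 -m creep '[[-0.002,0.001,0.03,0,0,0,0.45],[-0.002,0.001,0.054,0,0,0,0.45],[-0.002,0.001,0.057,0,0,0,0.45],[-0.002,0.001,0.057,0,0,0,0.45]]';python3 -m creep '[[0,0,0,0,0,0,0.0],[0,0,0,0,0,0,0],[0,0,0,0,0,0,0],[0,0,0,0,0,0,0],[0,0,0,0,0,0,0],[0,0,0,0,0,0,0]]' 30; python3 -c "
from h import *
st()"
```

```text
time: 1.9
ee_pos: [0.4433, -0.1276, 0.0033]
tcp_rot: [-179.9, -0.1, -94.4]
wrist_force: [-0.2, 0.1, 0.4]
opening: 0.0381
time: 2.5
ee_pos: [0.4441, -0.1275, 0.004]
tcp_rot: [-179.8, -0.1, -94.3]
wrist_force: [-0.6, -1.2, 5.7]
opening: 0.0123
t 2.5 p [ 0.4441 -0.1275  0.004 ] rot [-1.7984e+02 -1.1000e-01 -9.4320e+01] q [-1.600e+01 -5.300e+00 -2.550e+01  6.970e+01 -1.000e-01  1.683e+02] F [-0.6 -1.2  5.7] op 0.0123
```

```bash
python3 -m creep '[[0,0,-0.03,0,0,0,0],[0,0,-0.08,0,0,0,0],[0,0,-0.12,0,0,0,0],[0,0,-0.12,0,0,0,0],[0,0,-0.12,0,0,0,0]]'
python3 - <<'E'
from h import *
st();go(.4456,-.3561,.12,-99.1)
for n in("top","scene"): cv2.imwrite(f"pics/{n}2.png",optics.camera(n)[:,:,::-1])
a=cv2.imread("pics/scene2.png")[150:300,150:350]; cv2.imwrite("pics/s2c.png",cv2.resize(a,None,fx=4,fy=4))
E
```

```text
time: 3.0
ee_pos: [0.4438, -0.1271, 0.1238]
tcp_rot: [-179.8, -0.1, -94.3]
wrist_force: [0.6, 1.0, -0.7]
opening: 0.0124
t 3.0 p [ 0.4438 -0.1271  0.1238] rot [-1.7982e+02 -9.0000e-02 -9.4310e+01] q [-15.9  -8.1 -14.6  83.3  -0.  168.4] F [ 0.6  1.  -0.7] op 0.0124
shift [ 0.2282 -0.0189  0.0042] rv [-0.0033 -0.0014  0.0837] rows>= 4.6
```

View pics/s2c.png

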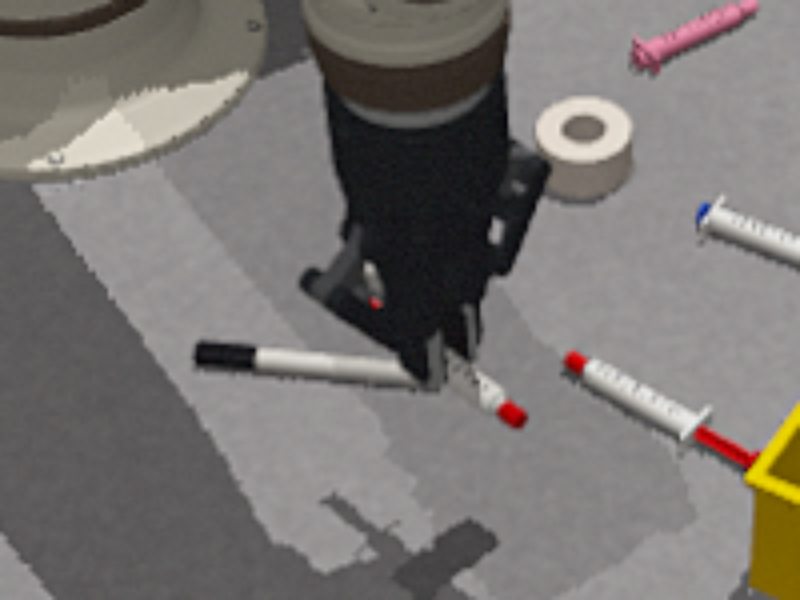

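RB is held across the mid-barrel and is level, with the cap at (512,413) and the flange at (370,290) in the crop. I'll carry it to the outer red lane.

```bash
python3 -m creep '[[0.228,-0.019,0.024,-0.003,-0.001,0.084,0],[0.228,-0.019,0.024,-0.003,-0.001,0.084,0],[0.228,-0.019,0.024,-0.003,-0.001,0.084,0],[0.228,-0.019,0.024,-0.003,-0.001,0.084,0],[0.228,-0.019,0.024,-0.003,-0.001,0.084,0],[0.228,-0.019,0.024,-0.003,-0.001,0.084,0],[0.228,-0.019,0.024,-0.003,-0.001,0.084,0]]'
python3 - <<'E'
from h import *
st();go(.4456,-.3561,.009,-99.1)
for n in("top","scene"): cv2.imwrite(f"pics/{n}3.png",optics.camera(n)[:,:,::-1])
a=cv2.imread("pics/scene3.png")[250:420,90:290]; cv2.imwrite("pics/s3c.png",cv2.resize(a,None,fx=3.5,fy=3.5))
a=cv2.imread("pics/top3.png")[180:300,400:560]; cv2.imwrite("pics/t3c.png",cv2.resize(a,None,fx=4,fy=4))
E
```

```text
time: 3.8
ee_pos: [0.4439, -0.3556, 0.0967]
tcp_rot: [179.7, 0.1, -99.2]
wrist_force: [0.7, 0.5, -0.6]
opening: 0.0122
t 3.8 p [ 0.4439 -0.3556  0.0967] rot [ 1.7969e+02  9.0000e-02 -9.9200e+01] q [-3.870e+01  7.300e+00 -2.200e+00  8.070e+01 -1.000e-01  1.505e+02] F [ 0.7  0.5 -0.6] op 0.0122
shift [ 0.0004 -0.0022  0.0877] rv [ 0.0054  0.0017 -0.0018] rows>= 1.8
```

View pics/s3c.png

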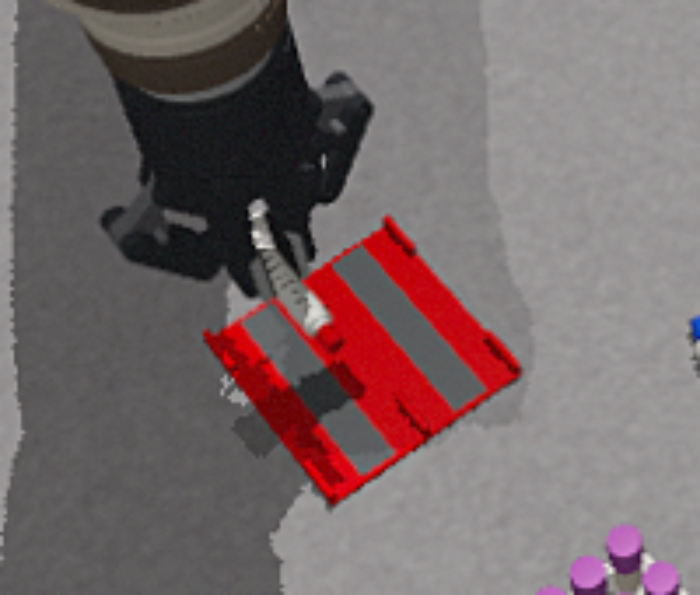

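View pics/t3c.png

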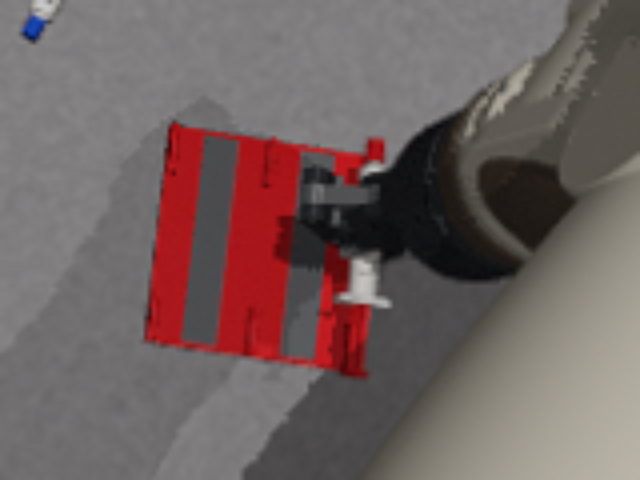

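Run:
```python
from h import *
C=w('top',493.8,214.5,.1);F=w('top',490.5,254.2,.1);d=(C-F)[:2];L=np.hypot(*d);d/=L
print(L,np.degrees(np.arctan2(d[1],d[0])),(C+F)[:2]/2-d*.008)
```

```text
0.08260708277695357 -8.72625845714815 [ 0.44547402 -0.35489835]
```

It is level, aligned with the lane (-8.7° against -9.1°) and centred over it to about 1 mm. Lowering and releasing.

```bash
python3 -m creep '[[0,-0.001,0.04,0.005,0.002,-0.002,0],[0,-0.001,0.07,0.005,0.002,-0.002,0],[0,-0.001,0.084,0.005,0.002,-0.002,0],[0,-0.001,0.088,0.005,0.002,-0.002,0],[0,-0.001,0.088,0.005,0.002,-0.002,0]]'; python3 -c "
from h import *
st()"
```

```text
time: 4.4
ee_pos: [0.4459, -0.3554, 0.0111]
tcp_rot: [-179.9, -0.1, -99.0]
wrist_force: [0.1, -0.3, 0.6]
opening: 0.0122
t 4.4 p [ 0.4459 -0.3554  0.0111] rot [-1.7985e+02 -1.2000e-01 -9.8970e+01] q [-38.5   9.1  -9.9  70.8  -0.  150.4] F [ 0.1 -0.3  0.6] op 0.0122
```

```bash
python3 -m creep '[[0,0,0.003,0,0,0,0],[0,0,0.003,0,0,0,0],[0,0,0.003,0,0,0,0]]'; python3 -m creep '[[0,0,0,0,0,0,0.15],[0,0,0,0,0,0,0.25],[0,0,0,0,0,0,0.35],[0,0,0,0,0,0,0.4],[0,0,0,0,0,0,0.4]]';python3 -m creep '[[0,0,-0.02,0,0,0,0.4],[0,0,-0.06,0,0,0,0.4],[0,0,-0.1,0,0,0,0.5],[0,0,-0.1,0,0,0,0.5]]'; python3 -c "
from h import *
st();go(.4597,-.0054,.10,-88.4)"
```

```text
time: 4.7
ee_pos: [0.446, -0.3561, 0.0083]
tcp_rot: [-179.8, -0.2, -99.0]
wrist_force: [-0.2, 0.0, -0.7]
opening: 0.0128
time: 5.2
ee_pos: [0.4456, -0.3558, 0.0074]
tcp_rot: [-179.9, -0.1, -99.0]
wrist_force: [-0.1, 0.2, 0.1]
opening: 0.0342
time: 5.6
ee_pos: [0.4474, -0.3571, 0.1135]
tcp_rot: [-179.4, -0.4, -99.0]
wrist_force: [0.9, -0.8, -0.6]
opening: 0.0428
t 5.6 p [ 0.4474 -0.3571  0.1135] rot [-179.45   -0.36  -99.01] q [-38.6   6.6  -1.1  81.6  -0.  150.4] F [ 0.9 -0.8 -0.6] op 0.0428
shift [-0.3494  0.043   0.0109] rv [-0.009  -0.0071 -0.1851] rows>= 7.0
```

RB is released. I'll turn the wrist toward yaw +91.6° so joint 6 stays mid-range, while travelling to RA.

```bash
python3 -m creep '[[-0.349,0.043,0.011,0,0,-1.19,0.5],[-0.349,0.043,0.011,0,0,-1.19,0.5],[-0.349,0.043,0.011,0,0,-1.19,0.5],[-0.349,0.043,0.011,0,0,-1.19,0.5],[-0.349,0.043,0.011,0,0,-1.19,0.5],[-0.349,0.043,0.011,0,0,-1.19,0.5],[-0.349,0.043,0.011,0,0,-1.19,0.5],[-0.349,0.043,0.011,0,0,-1.19,0.5]]'
python3 - <<'E'
from h import *
st();go(.4597,-.0054,.10,91.6)
a=optics.camera("top")[180:300,400:560,::-1]; cv2.imwrite("pics/t4c.png",cv2.resize(a,None,fx=4,fy=4))
E
```

```text
time: 6.4
ee_pos: [0.4573, 0.0006, 0.0953]
tcp_rot: [180.0, -0.1, -30.1]
wrist_force: [0.7, -0.6, -0.2]
opening: 0.0427
t 6.4 p [0.4573 0.0006 0.0953] rot [ 1.7999e+02 -1.3000e-01 -3.0130e+01] q [ 1.000e-01 -8.400e+00 -1.800e+01  8.030e+01 -1.000e-01  1.203e+02] F [ 0.7 -0.6 -0.2] op 0.0427
shift [ 0.0051  0.004  -0.0047] rv [ 2.5000e-03 -1.2000e-03 -2.1246e+00] rows>= 14.2
```

View pics/t4c.png

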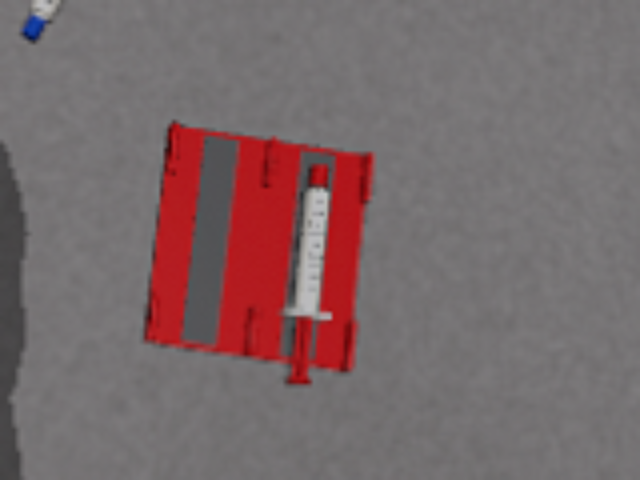

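RB lies centred along the right-hand red lane, from (318,170) to (300,378) in the crop, plunger still drawn. On to RA.

```bash
python3 -m creep '[[0.005,0.004,-0.005,0,0,-1.15,0.45],[0.005,0.004,-0.005,0,0,-1.15,0.45],[0.005,0.004,-0.005,0,0,-1.15,0.45],[0.005,0.004,-0.005,0,0,-1.15,0.45],[0.005,0.004,-0.005,0,0,-1.15,0.45],[0.005,0.004,-0.005,0,0,-1.15,0.45],[0.005,0.004,-0.005,0,0,-1.15,0.45],[0.005,0.004,-0.005,0,0,-1.15,0.45]]'; python3 -m creep '[[0,0,0.04,0,0,-0.975,0.45],[0,0,0.04,0,0,-0.975,0.45],[0,0,0.04,0,0,-0.975,0.45],[0,0,0.04,0,0,-0.975,0.45],[0,0,0.04,0,0,-0.975,0.45],[0,0,0.04,0,0,-0.975,0.45],[0,0,0.04,0,0,-0.975,0.45],[0,0,0.04,0,0,-0.975,0.45]]';python3 -c "
from h import *
st();go(.4597,-.0054,.003,91.6)"
```

```text
time: 7.25
ee_pos: [0.4598, -0.0109, 0.1004]
tcp_rot: [179.8, -0.0, 35.2]
wrist_force: [-0.7, -0.1, 1.5]
opening: 0.0385
time: 8.05
ee_pos: [0.4599, -0.011, 0.0604]
tcp_rot: [179.9, 0.1, 90.8]
wrist_force: [-0.9, -0.4, 1.0]
opening: 0.0382
t 8.05 p [ 0.4599 -0.011   0.0604] rot [1.799e+02 1.500e-01 9.078e+01] q [ -1.3  -7.3 -20.9  76.3  -0.1  -2.1] F [-0.9 -0.4  1. ] op 0.0382
shift [ 0.0057 -0.0002  0.0574] rv [ 0.0017  0.0026 -0.0143] rows>= 1.2
```

```bash
python3 -m creep '[[0.006,0,0.01,0,0,-0.014,0.45],[0.006,0,0.03,0,0,-0.014,0.45],[0.006,0,0.054,0,0,-0.014,0.45],[0.006,0,0.057,0,0,-0.014,0.45],[0.006,0,0.057,0,0,-0.014,0.45]]';python3 -m creep '[[0,0,0,0,0,0,0.0],[0,0,0,0,0,0,0],[0,0,0,0,0,0,0],[0,0,0,0,0,0,0],[0,0,0,0,0,0,0]]' 30; python3 -m creep '[[0,0,-0.03,0,0,0,0],[0,0,-0.08,0,0,0,0],[0,0,-0.12,0,0,0,0],[0,0,-0.12,0,0,0,0],[0,0,-0.12,0,0,0,0]]'
python3 - <<'E'
from h import *
st();go(.4559,-.301,.10,80.9)
a=optics.camera("top")[180:300,260:420,::-1]; cv2.imwrite("pics/t5c.png",cv2.resize(a,None,fx=4,fy=4))
E
```

```text
time: 8.55
ee_pos: [0.4592, -0.0043, 0.003]
tcp_rot: [180.0, 0.1, 91.6]
wrist_force: [-0.0, -0.2, -0.4]
opening: 0.0388
time: 9.05
ee_pos: [0.4607, -0.0044, 0.0048]
tcp_rot: [179.8, 0.1, 91.7]
wrist_force: [-1.0, 1.2, 5.9]
opening: 0.0122
time: 9.55
ee_pos: [0.4604, -0.0041, 0.1247]
tcp_rot: [179.8, 0.1, 91.7]
wrist_force: [0.2, 0.8, -1.2]
opening: 0.0127
t 9.55 p [ 0.4604 -0.0041  0.1247] rot [1.7976e+02 1.5000e-01 9.1720e+01] q [ -0.4  -8.4 -14.7  83.4  -0.1  -2.1] F [ 0.2  0.8 -1.2] op 0.0127
shift [-0.2966 -0.0135  0.0254] rv [0.0044 0.0021 0.1889] rows>= 6.0
```

View pics/t5c.png

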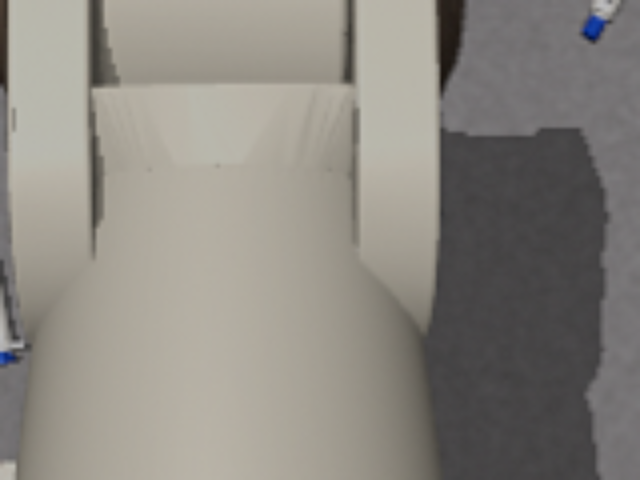

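The arm hides RA from above, but the opening of 12.7 mm matches the first grasp. I'll carry it over the near red lane and look there.

```bash
python3 -m creep '[[-0.297,-0.013,0.025,0.004,0.002,0.189,0],[-0.297,-0.013,0.025,0.004,0.002,0.189,0],[-0.297,-0.013,0.025,0.004,0.002,0.189,0],[-0.297,-0.013,0.025,0.004,0.002,0.189,0],[-0.297,-0.013,0.025,0.004,0.002,0.189,0],[-0.297,-0.013,0.025,0.004,0.002,0.189,0],[-0.297,-0.013,0.025,0.004,0.002,0.189,0],[-0.297,-0.013,0.025,0.004,0.002,0.189,0]]'
python3 - <<'E'
from h import *
st();go(.4559,-.301,.009,80.9)
a=optics.camera("top")[180:300,400:560,::-1]; cv2.imwrite("pics/t6c.png",cv2.resize(a,None,fx=4,fy=4))
a=optics.camera("scene")[250:420,90:290,::-1]; cv2.imwrite("pics/s6c.png",cv2.resize(a,None,fx=3.5,fy=3.5))
E
```

```text
time: 10.4
ee_pos: [0.4545, -0.3017, 0.0973]
tcp_rot: [-179.7, -0.1, 80.8]
wrist_force: [0.2, 0.6, -0.4]
opening: 0.0124
t 10.4 p [ 0.4545 -0.3017  0.0973] rot [-1.7971e+02 -7.0000e-02  8.0770e+01] q [-33.5   4.1  -5.6  80.5  -0.1 -24.3] F [ 0.2  0.6 -0.4] op 0.0124
shift [0.0008 0.0017 0.0883] rv [-0.005  -0.0012 -0.0023] rows>= 1.8
```

View pics/t6c.png

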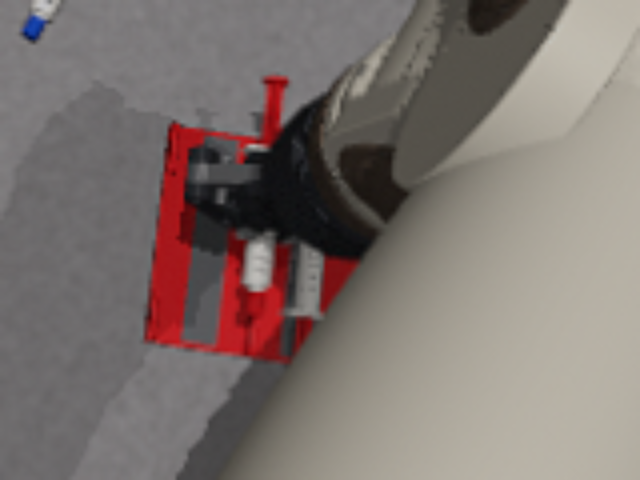

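View pics/s6c.png

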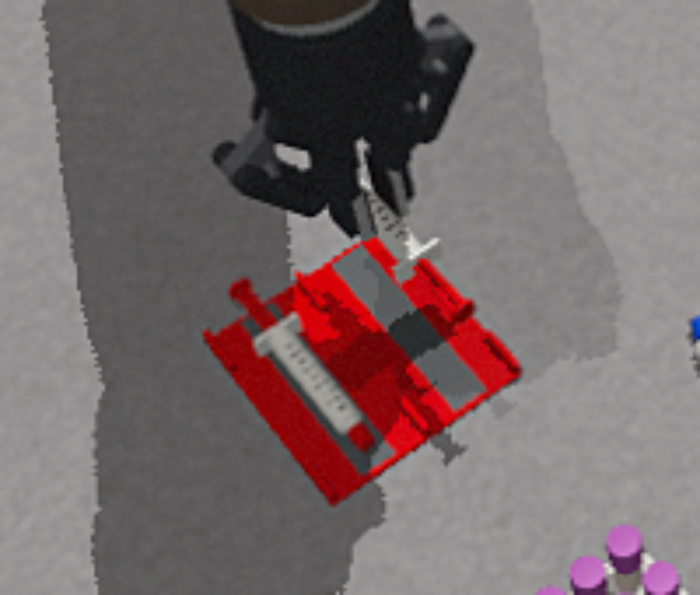

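```bash
python3 - <<'E'
from h import *
C=w('top',461.9,260.3,.1);F=w('top',464.1,217.3,.1);d=(C-F)[:2];L=np.hypot(*d);d/=L
print(L,np.degrees(np.arctan2(d[1],d[0])),(C+F)[:2]/2-d*.008, w('top',468,200,.1), C)
E
python3 -m creep '[[0.001,0.001,0.04,-0.005,-0.001,-0.002,0],[0.001,0.001,0.07,-0.005,-0.001,-0.002,0],[0.001,0.001,0.086,-0.005,-0.001,-0.002,0],[0.001,0.001,0.09,-0.005,-0.001,-0.002,0],[0.001,0.001,0.09,-0.005,-0.001,-0.002,0]]'; python3 -c "
from h import *
st()"
```

```text
0.08841722037106964 173.66038818493487 [ 0.45332797 -0.29572523] [ 0.52526774 -0.31018336  0.1       ] [ 0.40143862 -0.28996028  0.1       ]
time: 11.0
ee_pos: [0.4567, -0.2988, 0.0093]
tcp_rot: [179.9, 0.1, 81.1]
wrist_force: [-0.3, 0.0, -0.5]
opening: 0.0127
t 11.0 p [ 0.4567 -0.2988  0.0093] rot [1.7986e+02 5.0000e-02 8.1140e+01] q [-33.2   6.  -13.6  70.3   0.  -24.3] F [-0.3  0.  -0.5] op 0.0127
```

```bash
python3 -m creep '[[-0.002,0,0.001,0,0,0,0],[-0.002,0,0.001,0,0,0,0],[-0.002,0,0.001,0,0,0,0]]'; python3 -m creep '[[0,0,0,0,0,0,0.15],[0,0,0,0,0,0,0.25],[0,0,0,0,0,0,0.35],[0,0,0,0,0,0,0.4],[0,0,0,0,0,0,0.4]]';python3 -m creep '[[0,0,-0.02,0,0,0,0.4],[0,0,-0.06,0,0,0,0.4],[0,0,-0.09,0,0,0,0.45],[0,0,-0.09,0,0,0,0.45]]'; python3 -c "
from h import *
st();go(.6161,-.2299,.08,60.5)"
```

```text
time: 11.3
ee_pos: [0.4568, -0.3023, 0.0087]
tcp_rot: [179.8, 0.1, 81.0]
wrist_force: [1.0, 0.9, 1.0]
opening: 0.0127
time: 11.8
ee_pos: [0.4563, -0.3026, 0.0083]
tcp_rot: [179.8, 0.1, 81.0]
wrist_force: [0.8, 0.0, -0.2]
opening: 0.034
time: 12.2
ee_pos: [0.4579, -0.3036, 0.103]
tcp_rot: [179.5, 0.2, 81.0]
wrist_force: [0.1, 0.5, -0.1]
opening: 0.0384
t 12.2 p [ 0.4579 -0.3036  0.103 ] rot [179.47   0.25  81.01] q [-33.5   3.7  -5.5  80.3  -0.  -24.6] F [ 0.1  0.5 -0.1] op 0.0384
shift [0.0976 0.1446 0.024 ] rv [0.0099 0.0026 0.358 ] rows>= 3.5
```

```bash
python3 -m creep '[[0.098,0.145,0.012,0.01,0.003,0.358,0.45],[0.098,0.145,0.012,0.01,0.003,0.358,0.45],[0.098,0.145,0.012,0.01,0.003,0.358,0.45],[0.098,0.145,0.012,0.01,0.003,0.358,0.45],[0.098,0.145,0.012,0.01,0.003,0.358,0.45],[0.098,0.145,0.012,0.01,0.003,0.358,0.45],[0.098,0.145,0.012,0.01,0.003,0.358,0.45]]'
python3 - <<'E'
from h import *
st();go(.6161,-.2299,.003,60.5)
t=optics.camera("top")[...,::-1];cv2.imwrite("pics/t7.png",t);a=t[120:300,370:530]; cv2.imwrite("pics/t7c.png",cv2.resize(a,None,fx=3.3,fy=3.3))
s=optics.camera("scene")[...,::-1];cv2.imwrite("pics/s7.png",s)
print(w('top',462,154,.0),w('top',466,130,.05),w('top',474,132,.085),w('top',474,145,.085))
E
```

```text
time: 12.9
ee_pos: [0.6139, -0.2287, 0.0864]
tcp_rot: [-179.6, -0.0, 60.5]
wrist_force: [0.3, -0.7, 0.3]
opening: 0.0385
t 12.9 p [ 0.6139 -0.2287  0.0864] rot [-1.7957e+02 -3.0000e-02  6.0470e+01] q [-20.5  19.4  11.   82.    0.1   9.1] F [ 0.3 -0.7  0.3] op 0.0385
shift [-0.      0.0032  0.0834] rv [-0.0075 -0.0006 -0.0005] rows>= 1.7
[ 0.65599428 -0.33637891  0.        ] [ 0.69523911 -0.33329762  0.05      ] [ 0.67733076 -0.33873656  0.085     ] [ 0.64820213 -0.3365095   0.085     ]
```

View pics/t7c.png

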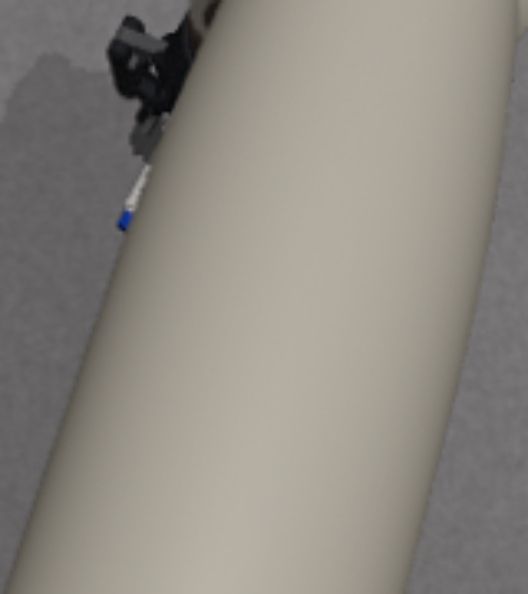

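View pics/s7.png

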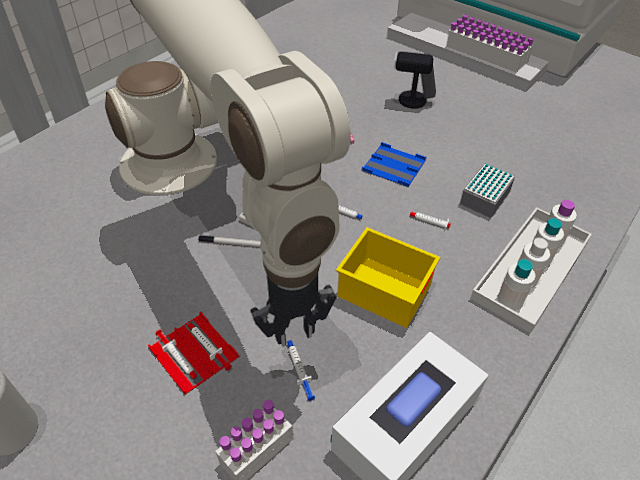

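Both red syringes lie in their lanes. The rack edge (y ≈ -0.335) is 0.10 m from the grasp, so there is room to descend on BD.

```bash
python3 -m creep '[[0,0.002,0.04,-0.007,0,0,0.45],[0,0.002,0.07,-0.007,0,0,0.45],[0,0.002,0.083,-0.007,0,0,0.45],[0,0.002,0.083,-0.007,0,0,0.45],[0,0.002,0.083,-0.007,0,0,0.45]]';python3 -c "
from h import *
st();go(.6161,-.2299,.003,60.5)"
```

```text
time: 13.5
ee_pos: [0.6163, -0.2294, 0.0052]
tcp_rot: [179.9, -0.1, 60.5]
wrist_force: [0.1, 0.3, 0.6]
opening: 0.0382
t 13.5 p [ 0.6163 -0.2294  0.0052] rot [ 1.7991e+02 -7.0000e-02  6.0480e+01] q [-20.4  21.    3.9  72.8   0.1   9.1] F [0.1 0.3 0.6] op 0.0382
shift [-0.0005  0.      0.0022] rv [ 0.0016 -0.0012 -0.0004] rows>= 0.0
```

```bash
python3 -m creep '[[0,0,0.002,0,0,0,0.45],[0,0,0.002,0,0,0,0],[0,0,0.002,0,0,0,0],[0,0,0.002,0,0,0,0],[0,0,0.002,0,0,0,0],[0,0,0.002,0,0,0,0],[0,0,0.002,0,0,0,0]]' 30; python3 -m creep '[[0,0,-0.03,0,0,0,0],[0,0,-0.08,0,0,0,0],[0,0,-0.13,0,0,0,0],[0,0,-0.18,0,0,0,0],[0,0,-0.19,0,0,0,0],[0,0,-0.19,0,0,0,0]]'
python3 - <<'E'
from h import *
st();go(.4417,.3183,.19,99.5);go(.4,0,.19,99.5)
s=optics.camera("scene")[...,::-1];cv2.imwrite("pics/s8.png",cv2.resize(s[130:330,180:440],None,fx=3,fy=3))
E
```

```text
time: 14.2
ee_pos: [0.6165, -0.2291, 0.0028]
tcp_rot: [179.9, -0.1, 60.5]
wrist_force: [-0.0, 0.0, 6.7]
opening: 0.0125
time: 14.8
ee_pos: [0.6168, -0.2293, 0.194]
tcp_rot: [179.8, -0.1, 60.5]
wrist_force: [-0.4, -0.3, -1.1]
opening: 0.013
t 14.8 p [ 0.6168 -0.2293  0.194 ] rot [ 1.7976e+02 -9.0000e-02  6.0510e+01] q [-20.4  19.5  23.   93.2   0.1   9.1] F [-0.4 -0.3 -1.1] op 0.013
shift [ 0.3905 -0.422   0.0029] rv [ 4.500e-03 -1.000e-04 -6.805e-01] rows>= 11.5
shift [ 0.0929 -0.3016  0.0029] rv [ 4.500e-03 -1.000e-04 -6.805e-01] rows>= 6.3
```

View pics/s8.png

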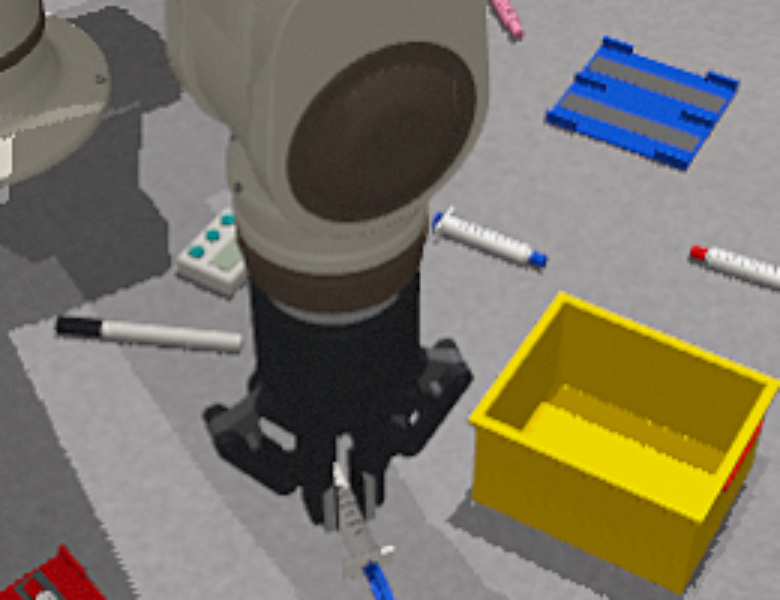

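BD is held (flange at (370,555), plunger still drawn). I'll carry it high to the blue tray's near lane.

```bash
python3 -m creep '[[0.39,-0.422,0.003,0.004,0,-0.68,0],[0.39,-0.422,0.003,0.004,0,-0.68,0],[0.39,-0.422,0.003,0.004,0,-0.68,0],[0.39,-0.422,0.003,0.004,0,-0.68,0],[0.39,-0.422,0.003,0.004,0,-0.68,0],[0.39,-0.422,0.003,0.004,0,-0.68,0],[0.39,-0.422,0.003,0.004,0,-0.68,0],[0.39,-0.422,0.003,0.004,0,-0.68,0]]'; python3 -c "
from h import *
st();go(.4417,.3183,.095,99.5)"
```

```text
time: 15.65
ee_pos: [0.4919, 0.1533, 0.187]
tcp_rot: [-179.6, -0.1, 99.5]
wrist_force: [0.8, 1.1, 0.6]
opening: 0.0126
t 15.65 p [0.4919 0.1533 0.187 ] rot [-1.7962e+02 -8.0000e-02  9.9460e+01] q [17.2 -0.1 -0.1 90.4  0.1  7.8] F [0.8 1.1 0.6] op 0.0126
shift [ 0.1708 -0.0218  0.0924] rv [-0.0067 -0.0015 -0.0008] rows>= 3.9
```

```bash
python3 -m creep '[[0.171,-0.022,0.03,-0.006,-0.001,-0.001,0],[0.171,-0.022,0.06,-0.006,-0.001,-0.001,0],[0.171,-0.022,0.092,-0.006,-0.001,-0.001,0],[0.171,-0.022,0.092,-0.006,-0.001,-0.001,0],[0.171,-0.022,0.092,-0.006,-0.001,-0.001,0],[0.171,-0.022,0.092,-0.006,-0.001,-0.001,0],[0.171,-0.022,0.092,-0.006,-0.001,-0.001,0]]'
python3 - <<'E'
from h import *
st();go(.4417,.3183,.009,99.5)
a=optics.camera("top")[190:310,80:240,::-1]; cv2.imwrite("pics/t9c.png",cv2.resize(a,None,fx=4,fy=4))
a=optics.camera("scene")[80:230,310:510,::-1]; cv2.imwrite("pics/s9c.png",cv2.resize(a,None,fx=3.5,fy=3.5))
E
```

```text
time: 16.35
ee_pos: [0.4438, 0.3163, 0.0978]
tcp_rot: [179.9, -0.0, 99.5]
wrist_force: [0.7, 0.7, 1.0]
opening: 0.0124
t 16.35 p [0.4438 0.3163 0.0978] rot [ 1.7987e+02 -2.0000e-02  9.9500e+01] q [35.5  3.6 -6.1 80.1 -0.  26. ] F [0.7 0.7 1. ] op 0.0124
shift [ 0.0023 -0.0019  0.0888] rv [ 0.0023 -0.0004 -0.0001] rows>= 1.8
```

View pics/t9c.png

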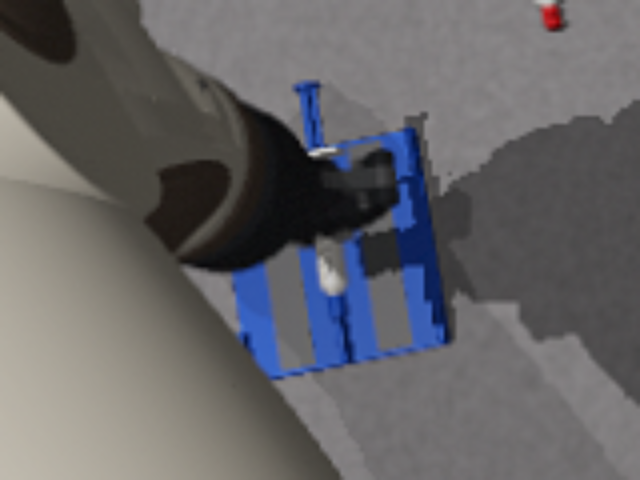

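View pics/s9c.png

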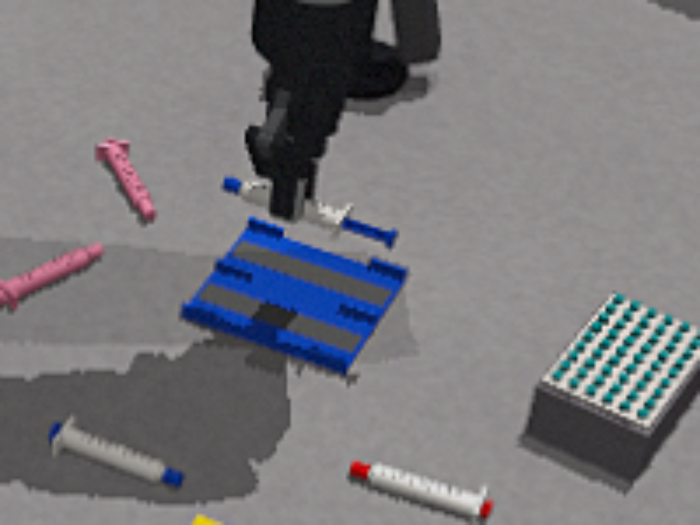

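BD hangs level and parallel to the lane. Lowering.

```bash
python3 -m creep '[[0.002,-0.002,0.04,0,0,0,0],[0.002,-0.002,0.07,0,0,0,0],[0.002,-0.002,0.086,0,0,0,0],[0.002,-0.002,0.088,0,0,0,0],[0.002,-0.002,0.088,0,0,0,0],[0.002,-0.002,0.088,0,0,0,0]]'; python3 -c "
from h import *
st();go(.4417,.3183,.008,99.5)"
```

```text
time: 17.05
ee_pos: [0.4427, 0.3191, 0.0119]
tcp_rot: [179.7, -0.1, 99.5]
wrist_force: [0.5, 0.3, 0.1]
opening: 0.0128
t 17.05 p [0.4427 0.3191 0.0119] rot [ 1.7971e+02 -1.2000e-01  9.9480e+01] q [ 35.8   5.7 -13.6  70.4  -0.   26.3] F [0.5 0.3 0.1] op 0.0128
shift [-0.0006 -0.0011  0.0039] rv [ 0.0051 -0.002  -0.0003] rows>= 0.1
```

```bash
python3 -m creep '[[-0.001,-0.001,0.003,0,0,0,0],[-0.001,-0.001,0.004,0,0,0,0],[-0.001,-0.001,0.004,0,0,0,0]]'; python3 -m creep '[[0,0,0,0,0,0,0.15],[0,0,0,0,0,0,0.25],[0,0,0,0,0,0,0.35],[0,0,0,0,0,0,0.45],[0,0,0,0,0,0,0.45]]';python3 -m creep '[[0,0,-0.02,0,0,0,0.45],[0,0,-0.06,0,0,0,0.45],[0,0,-0.09,0,0,0,0.45],[0,0,-0.09,0,0,0,0.45]]'; python3 -c "
from h import *
st();go(.4361,.1327,.07,100.4)"
```

```text
time: 17.35
ee_pos: [0.4412, 0.3178, 0.0068]
tcp_rot: [179.8, -0.1, 99.5]
wrist_force: [-0.0, -1.1, 2.5]
opening: 0.0129
time: 17.85
ee_pos: [0.4407, 0.3177, 0.006]
tcp_rot: [179.8, -0.1, 99.5]
wrist_force: [-0.4, 0.4, -0.2]
opening: 0.0383
time: 18.25
ee_pos: [0.4423, 0.3189, 0.1008]
tcp_rot: [179.5, -0.2, 99.5]
wrist_force: [0.7, 0.7, 0.9]
opening: 0.0385
t 18.25 p [0.4423 0.3189 0.1008] rot [179.48  -0.23  99.52] q [35.8  3.2 -6.2 80.  -0.  26.3] F [0.7 0.7 0.9] op 0.0385
shift [-0.1827 -0.0372  0.0297] rv [ 0.009  -0.0039 -0.0153] rows>= 3.8
```

Now the pushed-in blue one, BP (258,250).

```bash
python3 -m creep '[[-0.183,-0.037,0.03,0.009,-0.004,-0.015,0.45],[-0.183,-0.037,0.03,0.009,-0.004,-0.015,0.45],[-0.183,-0.037,0.03,0.009,-0.004,-0.015,0.45],[-0.183,-0.037,0.03,0.009,-0.004,-0.015,0.45],[-0.183,-0.037,0.03,0.009,-0.004,-0.015,0.45],[-0.183,-0.037,0.03,0.009,-0.004,-0.015,0.45],[-0.183,-0.037,0.03,0.009,-0.004,-0.015,0.45]]'
python3 - <<'E'
from h import *
st();go(.4361,.1327,.003,100.4)
a=optics.camera("top")[190:310,80:240,::-1]; cv2.imwrite("pics/t10c.png",cv2.resize(a,None,fx=4,fy=4))
a=optics.camera("scene")[80:280,310:510,::-1]; cv2.imwrite("pics/s10c.png",cv2.resize(a,None,fx=3,fy=3))
E
```

```text
time: 18.95
ee_pos: [0.4346, 0.1317, 0.0659]
tcp_rot: [-179.7, 0.2, 100.4]
wrist_force: [0.1, 0.2, -0.4]
opening: 0.0383
t 18.95 p [0.4346 0.1317 0.0659] rot [-1.7967e+02  1.6000e-01  1.0041e+02] q [ 16.9  -7.8 -20.7  77.4  -0.1   6.5] F [ 0.1  0.2 -0.4] op 0.0383
shift [0.0009 0.002  0.0628] rv [-0.0058  0.0028  0.0001] rows>= 1.3
```

View pics/t10c.png

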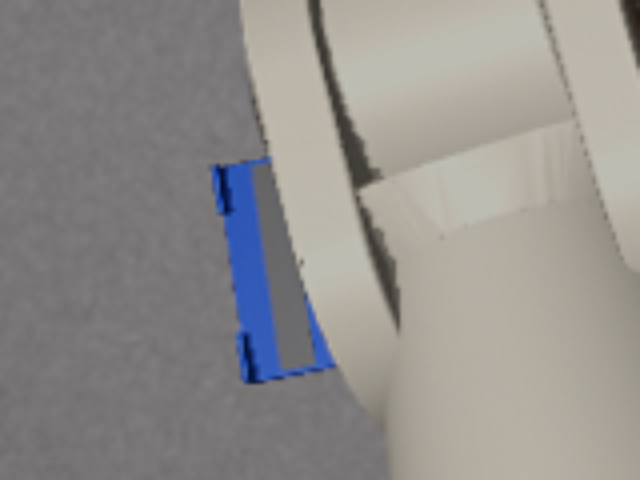

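View pics/s10c.png

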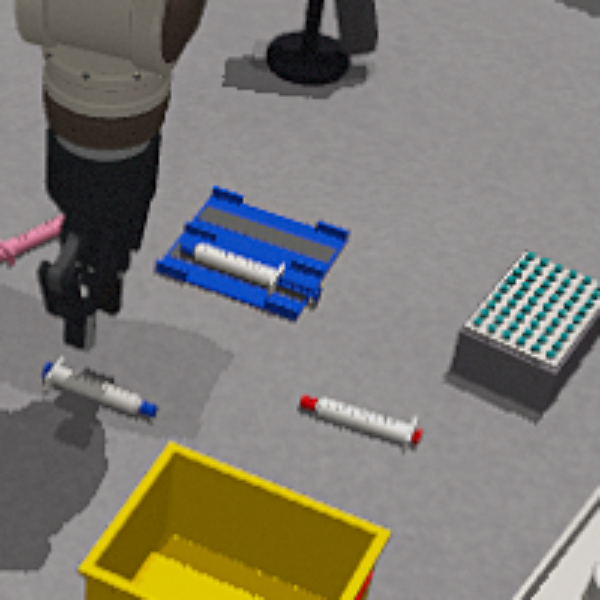

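BD lies in the near blue lane. Descending to grasp BP, then lifting.

```bash
python3 -m creep '[[0.001,0.001,0.03,-0.006,0.003,0,0.45],[0.001,0.001,0.055,-0.006,0.003,0,0.45],[0.001,0.001,0.062,-0.006,0.003,0,0.45],[0.001,0.001,0.062,-0.006,0.003,0,0.45],[0.001,0.001,0.062,-0.006,0.003,0,0.45]]';python3 -m creep '[[0,0,0,0,0,0,0],[0,0,0,0,0,0,0],[0,0,0,0,0,0,0],[0,0,0,0,0,0,0],[0,0,0,0,0,0,0],[0,0,0,0,0,0,0]]' 30; python3 -m creep '[[0,0,-0.03,0,0,0,0],[0,0,-0.08,0,0,0,0],[0,0,-0.13,0,0,0,0],[0,0,-0.18,0,0,0,0],[0,0,-0.18,0,0,0,0],[0,0,-0.18,0,0,0,0]]'
python3 - <<'E'
from h import *
st();go(.635,-.012,.17,97.5)
a=optics.camera("scene")[80:280,290:490,::-1]; cv2.imwrite("pics/s11c.png",cv2.resize(a,None,fx=3,fy=3))
E
```

```text
time: 19.55
ee_pos: [0.4355, 0.1325, 0.0049]
tcp_rot: [179.9, -0.0, 100.4]
wrist_force: [0.9, -0.7, -0.9]
opening: 0.0386
time: 20.15
ee_pos: [0.4357, 0.1322, 0.0051]
tcp_rot: [179.9, -0.0, 100.4]
wrist_force: [-0.7, 0.5, 6.9]
opening: 0.0123
time: 20.75
ee_pos: [0.4356, 0.1321, 0.1852]
tcp_rot: [179.8, -0.0, 100.4]
wrist_force: [-0.0, 0.3, -0.5]
opening: 0.0123
t 20.75 p [0.4356 0.1321 0.1852] rot [ 1.7985e+02 -1.0000e-02  1.0038e+02] q [16.9 -8.8 -8.5 90.2 -0.   6.5] F [-0.   0.3 -0.5] op 0.0123
shift [-0.1776  0.1701  0.0156] rv [ 0.0027 -0.0003  0.0502] rows>= 4.9
```

View pics/s11c.png

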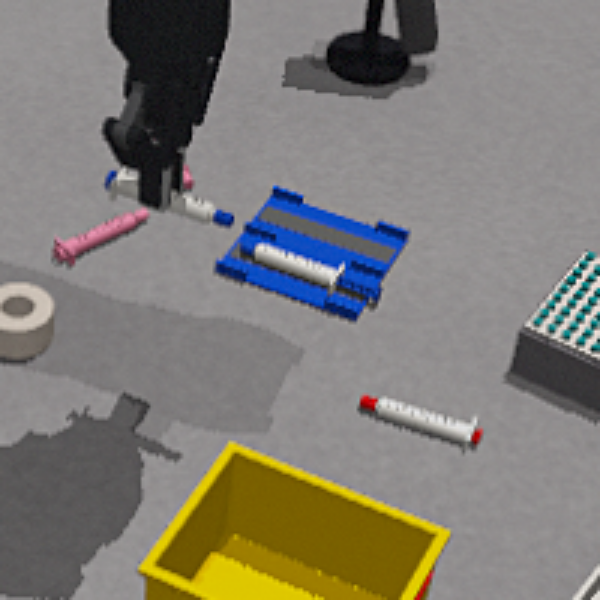

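```bash
python3 -m creep '[[-0.178,0.17,0.016,0.003,0,0.05,0],[-0.178,0.17,0.016,0.003,0,0.05,0],[-0.178,0.17,0.016,0.003,0,0.05,0],[-0.178,0.17,0.016,0.003,0,0.05,0],[-0.178,0.17,0.016,0.003,0,0.05,0],[-0.178,0.17,0.016,0.003,0,0.05,0],[-0.178,0.17,0.056,0.003,0,0.05,0],[-0.178,0.17,0.066,0.003,0,0.05,0]]'
python3 - <<'E'
from h import *
st();go(.635,-.012,.115,97.5)
a=optics.camera("scene")[180:340,300:480,::-1]; cv2.imwrite("pics/s12c.png",cv2.resize(a,None,fx=3.5,fy=3.5))
a=optics.camera("top")[90:210,230:390,::-1]; cv2.imwrite("pics/t12c.png",cv2.resize(a,None,fx=4,fy=4))
E
```

```text
time: 21.6
ee_pos: [0.6318, -0.0125, 0.1123]
tcp_rot: [-179.4, -0.1, 97.5]
wrist_force: [0.2, 0.8, -1.3]
opening: 0.0123
t 21.6 p [ 0.6318 -0.0125  0.1123] rot [-1.7938e+02 -7.0000e-02  9.7500e+01] q [-1.1 16.2  9.8 84.2 -0.  -8.6] F [ 0.2  0.8 -1.3] op 0.0123
shift [ 0.0001  0.0033 -0.0028] rv [-0.0108 -0.0012 -0.0001] rows>= 0.1
```

View pics/s12c.png

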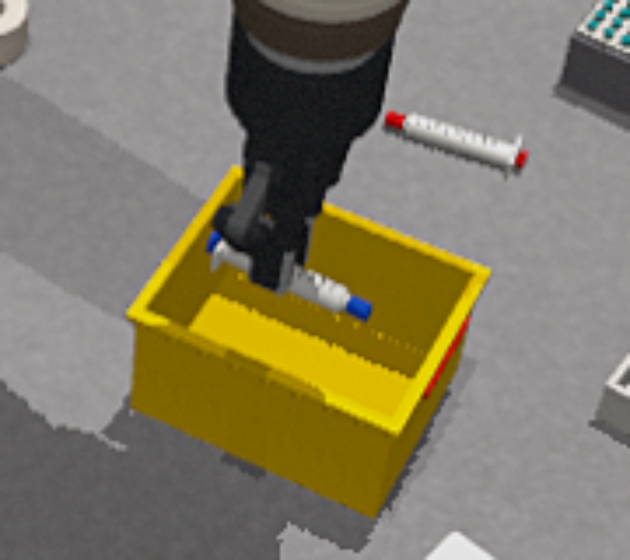

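View pics/t12c.png

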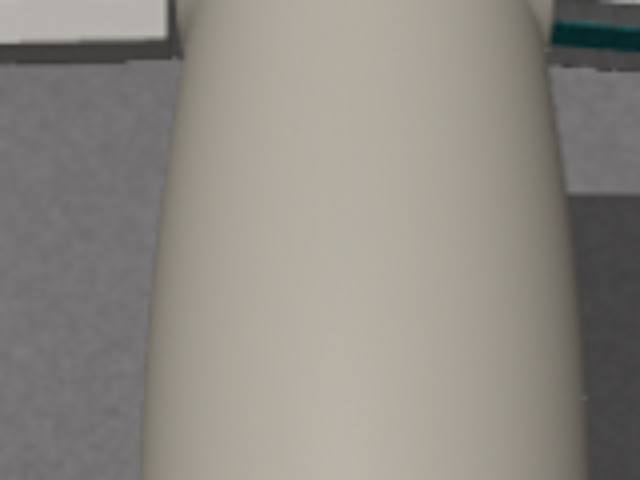

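BP hangs well inside the rim outline. I'll lower it slightly and release.

```bash
python3 -m creep '[[0,0.002,0.015,-0.005,0,0,0],[0,0.002,0.015,-0.005,0,0,0],[0,0.002,0.015,-0.005,0,0,0.2],[0,0.002,0.015,-0.005,0,0,0.4],[0,0.002,0.015,-0.005,0,0,0.45],[0,0.002,0.015,-0.005,0,0,0.45]]';python3 -m creep '[[0,0,-0.05,0,0,0,0.45],[0,0,-0.08,0,0,0,0.45],[0,0,-0.08,0,0,0,0.45]]'; python3 -c "
from h import *
st();go(.6112,.2338,.12,103.6)"
```

```text
time: 22.3
ee_pos: [0.6364, -0.0122, 0.1035]
tcp_rot: [179.8, 0.0, 97.5]
wrist_force: [-0.2, 0.8, -0.1]
opening: 0.0386
time: 22.6
ee_pos: [0.6376, -0.0123, 0.1885]
tcp_rot: [179.5, 0.1, 97.5]
wrist_force: [1.0, -0.8, 0.3]
opening: 0.0388
t 22.6 p [ 0.6376 -0.0123  0.1885] rot [1.7946e+02 7.0000e-02 9.7520e+01] q [-1.1 16.1 18.1 91.5  0.  -8.6] F [ 1.  -0.8  0.3] op 0.0388
shift [0.2475 0.0054 0.0683] rv [ 0.0094  0.0018 -0.1062] rows>= 5.1
```

```bash
python3 -m creep '[[0.248,0.005,0,0.009,0.002,-0.106,0.45],[0.248,0.005,0,0.009,0.002,-0.106,0.45],[0.248,0.005,0,0.009,0.002,-0.106,0.45],[0.248,0.005,0,0.009,0.002,-0.106,0.45],[0.248,0.005,0.05,0.009,0.002,-0.106,0.45],[0.248,0.005,0.11,0.009,0.002,-0.106,0.45],[0.248,0.005,0.11,0.009,0.002,-0.106,0.45],[0.248,0.005,0.11,0.009,0.002,-0.106,0.45]]'
python3 - <<'E'
from h import *
st();go(.6112,.2338,.003,103.6)
a=optics.camera("scene")[180:340,310:490,::-1]; cv2.imwrite("pics/s13c.png",cv2.resize(a,None,fx=3.5,fy=3.5))
E
```

```text
time: 23.4
ee_pos: [0.6061, 0.2342, 0.0678]
tcp_rot: [-179.2, -0.1, 103.7]
wrist_force: [-1.1, -0.3, 0.2]
opening: 0.0386
t 23.4 p [0.6061 0.2342 0.0678] rot [-1.7916e+02 -7.0000e-02  1.0366e+02] q [21.1 19.4  8.8 80.3  0.2  7.4] F [-1.1 -0.3  0.2] op 0.0386
shift [-0.0017  0.0059  0.0647] rv [-0.0147 -0.0012  0.0011] rows>= 1.3
```

View pics/s13c.png

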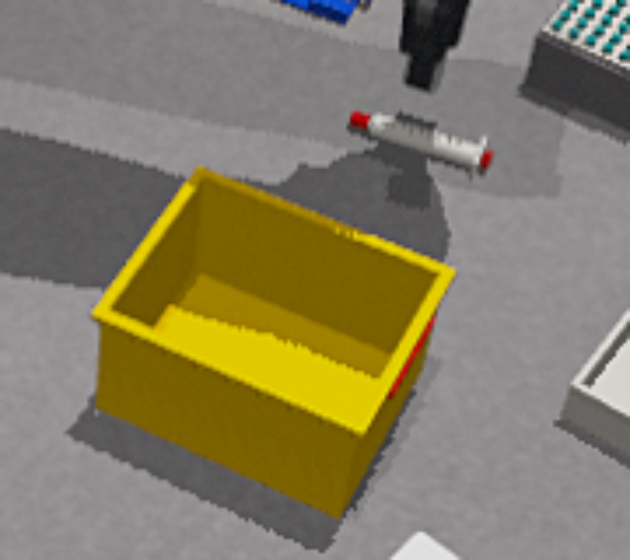

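BP isn't visible in the bin from this side; it may be behind the near wall, so I'll check from above later. Carrying on with RP.

```bash
python3 -m creep '[[-0.001,0.002,0.02,-0.008,0,0,0.45],[-0.001,0.002,0.04,-0.008,0,0,0.45],[-0.001,0.002,0.055,-0.008,0,0,0.45],[-0.001,0.002,0.055,-0.008,0,0,0.45],[-0.001,0.002,0.055,-0.008,0,0,0.45]]';python3 -c "
from h import *
st();go(.6112,.2338,.003,103.6)"
```

```text
time: 23.95
ee_pos: [0.6111, 0.2337, 0.0192]
tcp_rot: [179.9, -0.1, 103.6]
wrist_force: [0.2, -0.3, -0.2]
opening: 0.0382
t 23.95 p [0.6111 0.2337 0.0192] rot [ 1.7987e+02 -1.3000e-01  1.0357e+02] q [20.9 20.1  4.3 74.1  0.1  7.3] F [ 0.2 -0.3 -0.2] op 0.0382
shift [0.0001 0.0001 0.0162] rv [ 0.0022 -0.0023 -0.0006] rows>= 0.3
```

```bash
python3 -m creep '[[0,0,0.012,0,0,0,0.45],[0,0,0.016,0,0,0,0.45],[0,0,0.016,0,0,0,0.45],[0,0,0.016,0,0,0,0],[0,0,0.016,0,0,0,0],[0,0,0.016,0,0,0,0],[0,0,0.016,0,0,0,0],[0,0,0.016,0,0,0,0]]' 30; python3 -m creep '[[0,0,0,0,0,0,0],[0,0,-0.03,0,0,0,0],[0,0,-0.08,0,0,0,0],[0,0,-0.13,0,0,0,0],[0,0,-0.18,0,0,0,0],[0,0,-0.18,0,0,0,0],[0,0,-0.18,0,0,0,0]]'
python3 - <<'E'
from h import *
st();go(.635,.02,.17,97.5)
a=optics.camera("scene")[130:290,330:510,::-1]; cv2.imwrite("pics/s14c.png",cv2.resize(a,None,fx=3.5,fy=3.5))
a=optics.camera("top")[90:210,230:390,::-1]; cv2.imwrite("pics/t14c.png",cv2.resize(a,None,fx=4,fy=4))
E
```

```text
time: 24.75
ee_pos: [0.6107, 0.2339, 0.0022]
tcp_rot: [179.9, -0.1, 103.6]
wrist_force: [-0.9, 0.8, 2.4]
opening: 0.0127
time: 25.45
ee_pos: [0.6111, 0.2336, 0.1833]
tcp_rot: [179.8, -0.1, 103.6]
wrist_force: [0.4, 0.8, -1.1]
opening: 0.0124
t 25.45 p [0.6111 0.2336 0.1833] rot [ 1.7979e+02 -1.4000e-01  1.0359e+02] q [20.9 18.8 20.9 91.8  0.1  7.3] F [ 0.4  0.8 -1.1] op 0.0124
shift [-0.2133 -0.027   0.0126] rv [ 0.0035 -0.0026  0.1063] rows>= 4.3
```

View pics/s14c.png

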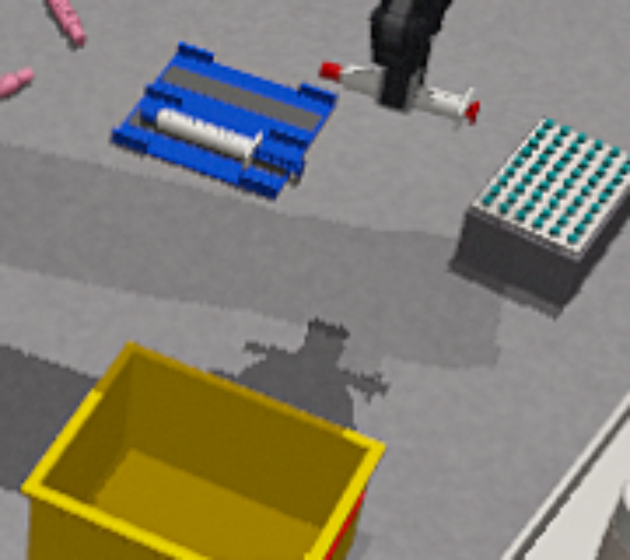

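View pics/t14c.png

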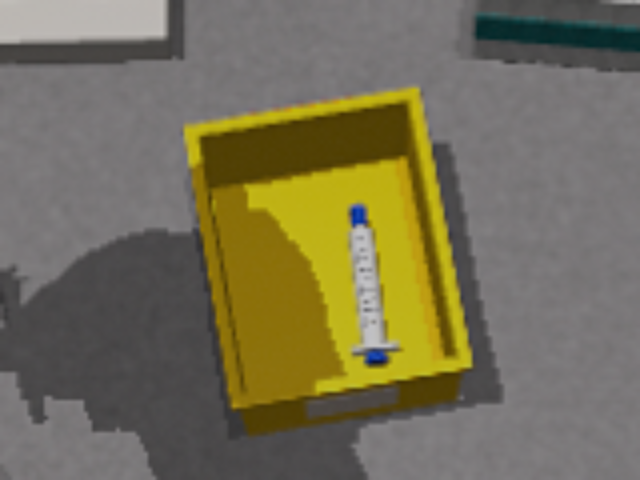

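BP lies flat in the bin, from (358,212) to (375,355) in the crop, and RP is held. On to the bin.

```bash
python3 -m creep '[[-0.213,-0.025,0.012,0.003,-0.002,0.106,0],[-0.213,-0.025,0.012,0.003,-0.002,0.106,0],[-0.213,-0.025,0.012,0.003,-0.002,0.106,0],[-0.213,-0.025,0.012,0.003,-0.002,0.106,0],[-0.213,-0.025,0.012,0.003,-0.002,0.106,0],[-0.213,-0.025,0.04,0.003,-0.002,0.106,0],[-0.213,-0.025,0.066,0.003,-0.002,0.106,0],[-0.213,-0.025,0.066,0.003,-0.002,0.106,0]]'
python3 - <<'E'
from h import *
st();go(.635,.02,.105,97.5)
a=optics.camera("scene")[180:340,300:480,::-1]; cv2.imwrite("pics/s15c.png",cv2.resize(a,None,fx=3.5,fy=3.5))
E
```

```text
time: 26.35
ee_pos: [0.6337, 0.0207, 0.1099]
tcp_rot: [-179.4, -0.1, 97.5]
wrist_force: [-0.2, -0.2, -0.4]
opening: 0.0127
t 26.35 p [0.6337 0.0207 0.1099] rot [-1.794e+02 -6.000e-02  9.750e+01] q [ 1.9 16.5  9.9 84.   0.  -5.6] F [-0.2 -0.2 -0.4] op 0.0127
shift [-0.0008  0.0013  0.0049] rv [-0.0104 -0.0011  0.0001] rows>= 0.1
```

View pics/s15c.png

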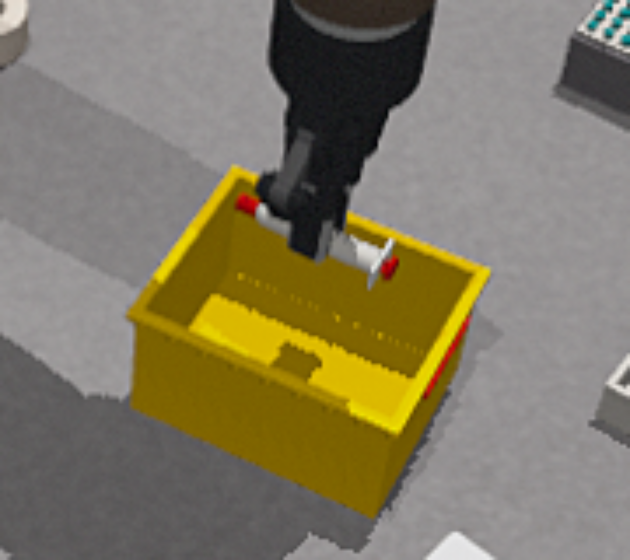

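RP is inside the rim outline. Releasing, then retreating up and away from the bin toward the left so I can check from the cameras.

```bash
python3 -m creep '[[0,0,0.01,-0.005,0,0,0],[0,0,0.01,-0.005,0,0,0],[0,0,0.01,-0.005,0,0,0.2],[0,0,0.01,-0.005,0,0,0.4],[0,0,0.01,-0.005,0,0,0.45],[0,0,0.01,-0.005,0,0,0.45]]';python3 -m creep '[[0,0,-0.05,0,0,0,0.45],[0,0,-0.1,0,0,0,0.45],[0,0,-0.13,0,0,0,0.45],[0.05,0,-0.13,0,0,0,0.45],[0.1,0,-0.13,0,0,0,0.45],[0.15,0,-0.13,0,0,0,0.45],[0.2,0,-0.13,0,0,0,0.45],[0.2,0,-0.13,0,0,0,0.45]]'
python3 - <<'E'
from h import *
st()
t=optics.camera("top")[...,::-1];cv2.imwrite("pics/t16.png",t);cv2.imwrite("pics/s16.png",optics.camera("scene")[...,::-1])
E
```

```text
time: 27.0
ee_pos: [0.6364, 0.0207, 0.1057]
tcp_rot: [179.8, -0.0, 97.5]
wrist_force: [0.0, 0.5, 0.5]
opening: 0.0383
time: 27.8
ee_pos: [0.6084, 0.2244, 0.235]
tcp_rot: [179.9, -0.1, 97.8]
wrist_force: [-0.8, 0.0, 0.4]
opening: 0.0383
t 27.8 p [0.6084 0.2244 0.235 ] rot [ 1.7985e+02 -7.0000e-02  9.7830e+01] q [20.2 19.2 27.2 97.8  0.  12.4] F [-0.8  0.   0.4] op 0.0383
```

View pics/t16.png

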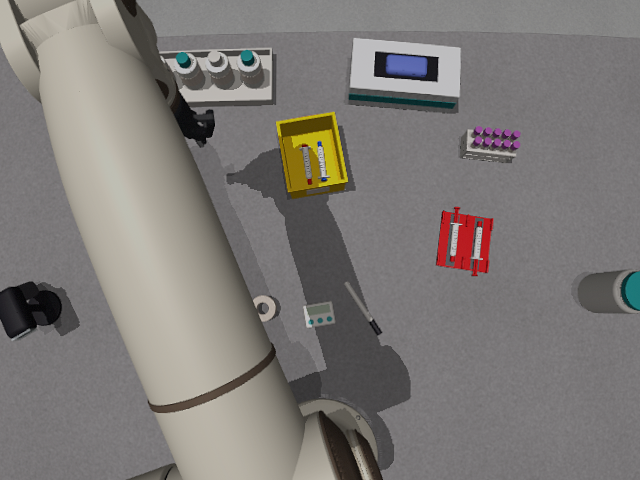

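View pics/s16.png

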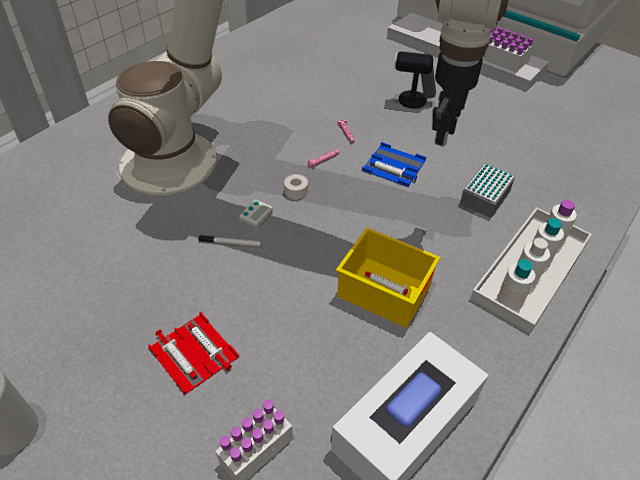

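Both empties are in the bin (306,163) and (322,160), and both reds lie in the red lanes. The blue tray is hidden from above, so I'll move the arm aside and check the placings closely.

```bash
python3 -m creep '[[-0.05,0,0,0,0,0,0.45],[-0.1,0,0,0,0,0,0.45],[-0.15,0,0,0,0,0,0.45],[-0.2,0,0,0,0,0,0.45],[-0.22,0,0,0,0,0,0.45],[-0.22,0,0,0,0,0,0.45]]'
python3 - <<'E'
from h import *
st()
t=optics.camera("top")[...,::-1];cv2.imwrite("pics/t17.png",t)
a=cv2.resize(t[213:293,123:203],None,fx=5,fy=5,interpolation=cv2.INTER_CUBIC)
b=cv2.imread("pics/t16.png")[202:282,425:505];b=cv2.resize(b,None,fx=5,fy=5,interpolation=cv2.INTER_CUBIC)
cv2.imwrite("pics/t17c.png",np.hstack([a,b]))
E
```

```text
time: 28.5
ee_pos: [0.6384, -0.0041, 0.2355]
tcp_rot: [179.8, 0.0, 97.2]
wrist_force: [-1.1, 0.7, 0.5]
opening: 0.0383
t 28.5 p [ 0.6384 -0.0041  0.2355] rot [1.7983e+02 3.0000e-02 9.7170e+01] q [-0.4 17.7 25.3 97.4 -0.  -7.5] F [-1.1  0.7  0.5] op 0.0383
```

View pics/t17c.png

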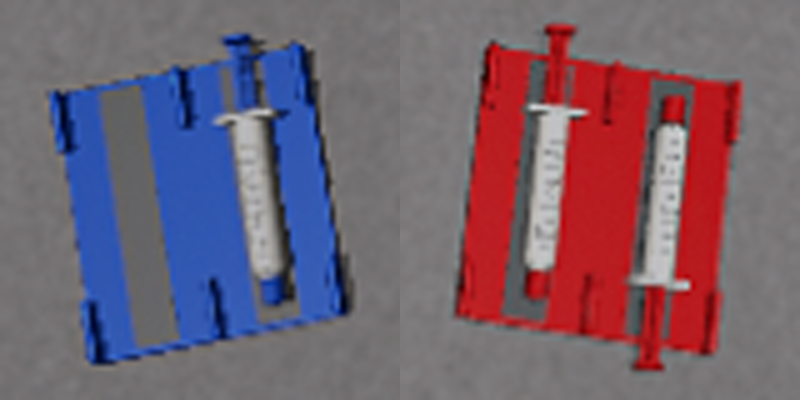

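Run:
```python
from h import *
D={'BD':(123,213,(275,303),(250,119),(.4417,.3183),9.45,1),'RA':(425,202,(138,298),(157,111),(.4559,-.301),-9.05,1),'RB':(425,202,(275,97),(260,284),(.4456,-.3561),-9.05,1)}
for k,(u0,v0,c,f,m,y,_) in D.items():
    C=w('top',u0+c[0]/5,v0+c[1]/5,.011);F=w('top',u0+f[0]/5,v0+f[1]/5,.014);d=(C-F)[:2];L=np.hypot(*d);d/=L
    p=(C+F)[:2]/2-d*.008; a=np.radians(y); e=p-np.array(m)
    print(k,L.round(4),'yaw',np.degrees(np.arctan2(d[1],d[0])).round(1),'along',(e@[np.cos(a),np.sin(a)]).round(4),'across',(e@[-np.sin(a),np.cos(a)]).round(4))
```

```text
BD 0.0824 yaw -171.6 along -0.0019 across -0.0019
RA 0.0838 yaw 171.5 along 0.0004 across -0.0025
RB 0.0852 yaw -8.9 along -0.0002 across 0.0002
```

All three placings are within 2.5 mm and about 1.5° of the lane middles, so I'm handing in.

```bash
python3 -c "
from workcell import bot
print(bot.job_done())"
```

```text
the job is handed in; nothing more can be done
None
```

All five syringes are sorted and the job was handed in at about 28.6 s of the 112 s allowed. There is no verdict from the system.

- **Samples:** the two drawn red syringes lie flat in separate red lanes, and the drawn blue one lies in a blue lane. In the last top view all three sit within 2.5 mm and about 1.5° of the lane middles, with plungers still drawn.
- **Empties:** the pushed-in red and blue syringes are both flat on the floor of the yellow bin.
- **Left alone:** I never approached the purple-capped rack or the pink look-alikes, and they look unmoved in the final pictures.

**What didn't match:** the gripper read about 12.5 mm on the 14 mm barrels on every grasp. I took that as pinching just below the widest part, and every hold was firm. The wrist force was under 7 N in every reading, at its highest while the fingers closed.

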